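Set a trim saw's length stop and hold the stock in its corner

TASK

Get the small trim saw ready for a cut: turn the dial of its length stop to 7 on the scale, then take the stepped block from the bench, lay it on the saw's table with its tall square end towards the stop, and press it into the corner so that it bears on the back fence and on the length stop at the same time, lying flat and square. Finish while still holding it pressed there (do not let go), firmly but not so hard that the stop is driven off its setting; leave the other things on the bench where they are.

Things in the scene. Friction and masses are not known exactly. Their poses are not given: they have to be found in the camera images.
- saw: Fixed grey trim saw. Origin: on the bench below the blade slot; x to the back (fence), y left along the fence (to stop and dial), z up; yaw varies. Aluminium table, top 46 mm above the bench, x -78 to 86, y -82 to 65 mm, 3 mm slot along x at y 0, blade wound down; table, fence and stop are smooth (friction 0.2). Motor housing behind: x 99 to 165, y -80 to 60, 73 mm high. Dial's gearbox: x -22 to 62, y 68 to 148, 78 mm high.
- back_fence: Fixed steel bar on the table, 14 mm thick (x), 10 mm high (top 56 mm above the bench), along the saw's y from -81 to 65 mm. Origin in the middle of its thickness at table height, axes as the saw's. Its front face, which the block must touch, looks to -x, 7 mm from this origin (saw x = 45 mm).
- length_stop: Sliding steel stop on the table, 42 mm wide (saw x -1 to 41 mm), 12 mm thick (y), 15 mm high, moved only by the dial. Origin on its face, at table height, axes as the saw's; the face looks to -y (right) and the block's square end must touch it. A rod joins it to the gearbox at its left.
- stop_corner (a point): The corner to press into: point at table height (46 mm above the bench) where the plane of the stop's face meets the plane of the back fence's front face. Moves with the stop; axes as the saw's. The block belongs on its -x (in front of the fence) and -y (right of the stop) side.
- dial (a joint): Stop dial, rad: 0 at mark 0, growing clockwise from above. Scale: marks 0 to 10, one per 27 deg (0.4712 rad), 0, 5 and 10 longest, short half marks between. 0 lies 135 deg anticlockwise of the saw's +x, 5 at +x, 7 (3.299 rad) 54 deg clockwise of it. Each mark moves the stop 2 mm to the left: face at saw y 14 mm at 7. Takes 0.17 N m to turn and stays; over 40 N on the stop drives it back.
- dial_grip (a point): On the dial's vertical axis (saw x 20, y 108 mm), 99.6 mm above the bench, inside the black pointer bar to be gripped: 44 mm long, 13 mm thick, from 86 to 110 mm above the bench, on a 50 mm round skirt (top 86 mm). A white line marks its pointing end. Angle of the bar in the saw's frame, anticlockwise from +x: 2.356 rad minus the joint value. (This point's x axis: 0 minus the joint value.)
- block_grip (a point): The stepped block, machined aluminium, 0.2 to 0.35 kg, 40 mm wide (x), 67 mm long (y): centre of its tall part, half-way up. Tall part (to +y): 48 mm long, 38 mm tall, ends in the square end, 24 mm from here; to -y a step 22 mm high, 19 mm long, with a dark hole. Starts left or right of the saw, square end to the left within 0.5 rad. Grip across the width, over 14 mm up, to clear fence and stop.
- block_corner (a point): Lower corner of the block where its square end (+y) meets its +x side, the side for the back fence: 20 mm in x, 24 mm in y, -19 mm in z from block_grip, same axes. It belongs at stop_corner, with the block's axes along the saw's.
- block: The same stepped block as a body; origin on its underside, 19 mm below and 9 mm to -y of block_grip, same axes.
- flat_block: Another aluminium block, 40 x 66 mm, 22 mm high all over, two dark holes, no step; leave alone. It lies on the other side of the saw. Origin: middle of its underside.
- brush: Blue hand brush, 26 x 178 x 25 mm, near the front edge; leave alone. Origin: middle of its underside.
- beaker: Clear beaker, 55 mm diameter, 72 mm high; leave alone. Origin: middle of its underside.
- mount: Round cream specimen mount, 34 mm diameter, 16 mm high; leave alone. Origin: middle of its underside.
Not all that is in view belongs to the job. What is shaped like the block but blue or red is not meant.

How it is judged:
On the way:
1. the dial of the length stop stands at 7 (value of joint dial between 3.149 and 3.449 rad and distance between block_corner and stop_corner above 0.03 m), for 0.3 s.
At the end, for the whole second after the job is handed in: Dial at 7 (within 0.15 rad); block flat and square on the saw's table (0.03 rad), its corner within 4 mm of the corner of stop and fence, bearing on back fence and length stop with over 1.5 N each, at rest and still held by the fingers; nothing else moved by over 20 mm (value of joint dial between 3.149 and 3.449 rad and contact force between block and back_fence above 1.5 N and contact force between block and length_stop above 1.5 N and contact force between the fingers and block above 2 N and distance between block_corner and stop_corner below 0.004 m and angle between the y axis of block_corner and the y axis of saw, either way round below 0.03 rad and angle between block_corner's own z axis and vertical below 0.03 rad and linear speed of block below 0.01 m/s); the arm keeps its last pose, push and grip.
It fails at once if the other block was moved (distance of flat_block from where it was at the start of the episode above 0.02 m).
It fails at once if the brush was moved (distance of brush from where it was at the start of the episode above 0.02 m).
It fails at once if the beaker was moved (distance of beaker from where it was at the start of the episode above 0.02 m).
It fails at once if the round mount was moved (distance of mount from where it was at the start of the episode above 0.02 m).
It also fails if it takes over 58 s, if anything falls off the work surface, if the arm or the gripper's body presses on something with over 40 N, if the wrist force passes 120 N, or if a joint passes its speed limit or range.

ROBOT

A 7-joint arm with a two-finger parallel gripper is mounted at the origin on a cart in front of the work surface, level with it; the furniture and walls round the work are solid. World frame = base frame: x ahead of the robot, y to its left, z up, the work surface at z = 0. Lengths are in m, angles in rad, forces in N, time in s.
With the tool pointing down it reaches from about 0.4 to 0.875 m from the base axis. Payload 19.3 kg.
Tool frame: the origin (TCP) lies between the finger pads; the fingertips stand bot.tcp_to_tips ahead of it and the grasp point (between the pads) lies 3 mm ahead of it (bot.tcp_to_tips is the distance from the TCP to the fingertips, in m); x points along the fingers, y is the direction in which the jaws open and shut, and the axes are right-handed (so a half turn about x gives the same grasp; the last joint's range is limited). The gripper opens to 85 mm and grips with 20 to 120 N. Pads are 22 mm wide; open, the fingers measure 114 mm over their backs; the gripper's body (76 mm by 85 mm) begins 54 mm behind the grasp point. The pads swing forward as they close: fully open they stand 13 mm farther back than shut.
Start: joints at [1.065, 0.521, -0.036, 1.599, 0.021, 1.021, -0.113], TCP at [0.264, -0.567, 0.253] pointing down, gripper open.
Joint ranges: [-2.91, 2.91], [-0.3, 2.13], [-1.5, 1.42], [0.17, 2.43], [-1.26, 4.41], [0.16, 1.93], [-2.52, 2.52]. Speed limits (rad/s): [1.89, 1.89, 2.39, 2.39, 3.01, 3.01, 3.01].

INTERFACE

Orientations are given as [roll, pitch, yaw] about the fixed x, y, z axes, in that order (R = Rz(yaw) Ry(pitch) Rx(roll)).
In Python, from workcell import bot, eyes gives the robot as it stands. The module is installed in compiled form; this text tells all that it offers.
- The arm moves only by the tool step_arm, never from a script. Its argument "targets" is a list that holds one entry, the list of rows, each a list of 7 numbers: the shift along the tool's x, y, z in cm, then the turn, a rotation vector about the tool's x, y, z in rad, then the opening, from 0 (shut) to 1 (fully open). A call has 1 to 10 rows; each row is the pose to reach, as a shift and turn from the pose measured when the call began, along the tool's axes at that moment; what a row does not reach only later rows make up. A row lasts 1/10 s, in which the tool goes at most 50 mm and 8.59 degrees, less where a joint would pass 70% of its speed; a pose out of reach is approached as far as the arm can. A call with a gripper value outside its range is refused whole. The fingers move at their own pace and stop on an object; "grip_force" is the grip in N (left out, the last holds). Time passes only in rows, so rows that repeat a pose let the fingers close. It gives the time, the measured TCP pose, the force and the opening at its end, in the units of the state.
- bot.observe(): the state, without advancing time (a new reading comes with each control period).
- eyes.grab_frame(name): name is "side" or "top"; returns the picture (480x640x3 uint8, red, green, blue); there is no depth.
- eyes.get_calibration(name): a dict with "fx", "fy", "cx", "cy" (pixels), "camera_from_world" (4x4, takes a point from world to camera coordinates). Camera axes: x right, y down, z forward; pixel columns grow to the right and rows downward; lengths in m; the calibration is good to about 2 mm. A picture is of the moment at which its call begins. get_calibration takes no time and is no camera call.
- bot.job_done(): hands the job in, once; it reports no verdict.
The state is a dict: "clock": time; "qpos": joint angles; "qd": joint speeds; "joint_efforts": joint torques, N m; "position": TCP position; "tool_rot": TCP orientation; "force": force on the tool from outside, world axes, zero at the start; "moment": the same for the moment, N m; "grip_width": finger opening in m.
Only numpy, scipy, OpenCV 4.12 (cv2) and the standard library are available. Lean on these libraries where they do the work, as an engineer would, in place of code of your own. Each camera call takes 0.05 s, during which the arm holds its last target.

## Working session

There is one attempt and no reset: what is moved stays moved. The work goes in short steps, Python scripts to look and compute and a tool call to move; the robot and the scene stay as the last step left them, time stands still between calls to the robot, and variables do not carry over. Pictures are saved under pics/ and viewed, and the job is handed in when it is done.

Besides the shell and the picture viewer there is one more tool, called after "Call:" as a command line: name --argument value ..., lists and objects as JSON in quotes. step_arm: Moves the arm, as the interface text tells. Its arguments: {"type":"object","properties":{"targets":{"type":"array","items":{"type":"array","items":{"type":"array","items":{"type":"number"}}}},"grip_force":{"type":"number"}},"required":["targets"]}

```bash
mkdir -p pics
python3 - <<'E'
from workcell import bot, eyes
import cv2, numpy as np
np.set_printoptions(precision=4,suppress=True)
for n in ("side","top"):
    im=eyes.grab_frame(n); cv2.imwrite(f"pics/{n}0.png",im[:,:,::-1])
    print(n,eyes.get_calibration(n))
print(bot.observe(), bot.tcp_to_tips)
E
```

```text
side {'fx': 511.73159082377094, 'fy': 511.73159082377094, 'cx': 315.6749361118406, 'cy': 243.30048497597392, 'camera_from_world': array([[-0.9971, -0.0731,  0.0206,  0.5434],
       [-0.0644,  0.6709, -0.7388,  0.1117],
       [ 0.0402, -0.738 , -0.6736,  1.67  ],
       [ 0.    ,  0.    ,  0.    ,  1.    ]])}
top {'fx': 492.5554109742602, 'fy': 492.5554109742602, 'cx': 319.22398994001037, 'cy': 242.26342803758382, 'camera_from_world': array([[-0.0217, -0.9998,  0.0022, -0.0203],
       [-0.9847,  0.021 , -0.173 ,  0.5585],
       [ 0.1729, -0.0059, -0.9849,  1.2708],
       [ 0.    ,  0.    ,  0.    ,  1.    ]])}
{'clock': 0.1, 'qpos': array([ 1.0648,  0.522 , -0.0363,  1.5999,  0.0212,  1.0211, -0.1128]), 'qd': array([ 0.0003, -0.001 ,  0.001 , -0.0031,  0.0004,  0.0007, -0.0006]), 'joint_efforts': array([  0.0032, -92.8486,   1.9839, -37.0533,   0.0181,   0.0053,
        -0.0001]), 'position': array([ 0.2637, -0.5663,  0.2528]), 'tool_rot': array([-1.4885,  1.5698,  2.0889]), 'force': array([-0.486 , -0.2452,  0.8911]), 'moment': array([ 0.0355,  0.0318, -0.0264]), 'grip_width': 0.08553995806999495} 0.022
```

View pics/side0.png

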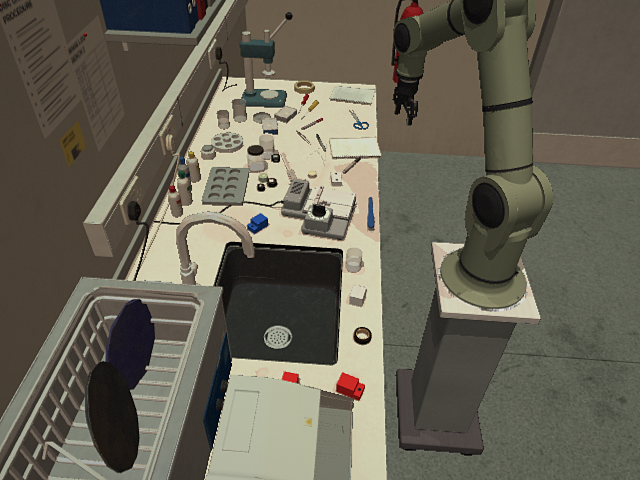

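View pics/top0.png

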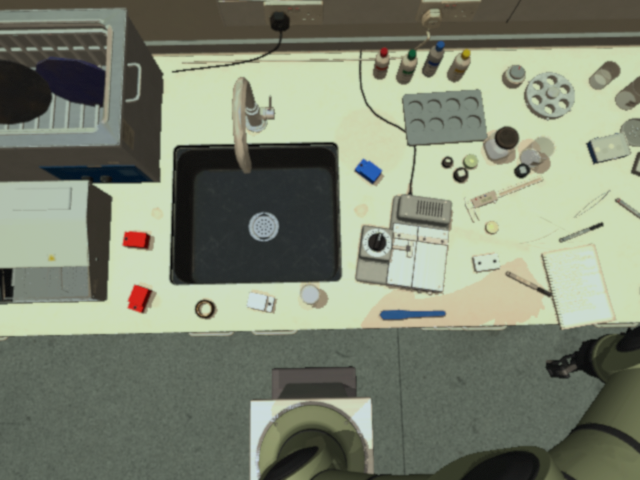

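The top view shows the saw at about (415,245), its dial at (376,242), a candidate block at (262,301), the flat block at (486,263), the beaker at (311,295) and the brush at (412,314). I'll zoom in next.

Run:
```python
import cv2, numpy as np
t=cv2.imread("pics/top0.png"); s=cv2.imread("pics/side0.png")
a=cv2.resize(t[185:300,345:465],None,fx=5,fy=5,interpolation=cv2.INTER_CUBIC); cv2.imwrite("pics/z_saw.png",a)
b=cv2.resize(t[280:320,240:330],None,fx=8,fy=8,interpolation=cv2.INTER_CUBIC)
c=cv2.resize(s[240:310,335:380],None,fx=5,fy=5,interpolation=cv2.INTER_CUBIC)
d=cv2.resize(s[170:245,270:380],None,fx=6,fy=6,interpolation=cv2.INTER_CUBIC)
cv2.imwrite("pics/z_b.png",b);cv2.imwrite("pics/z_c.png",c);cv2.imwrite("pics/z_d.png",d)
```

```text
(no output)
```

View pics/z_saw.png

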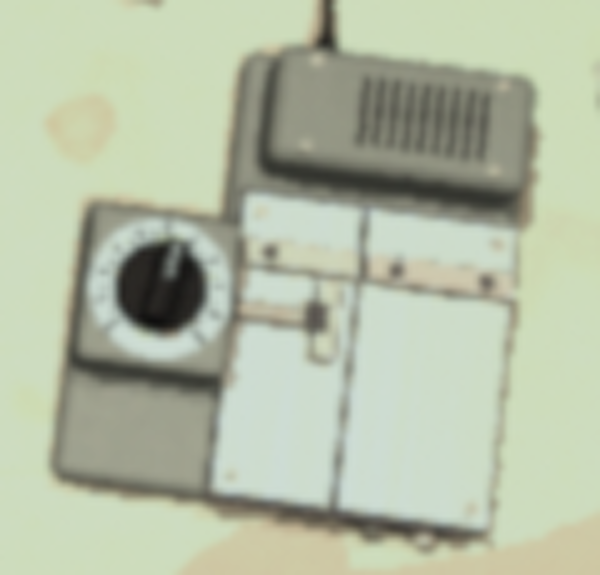

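View pics/z_b.png

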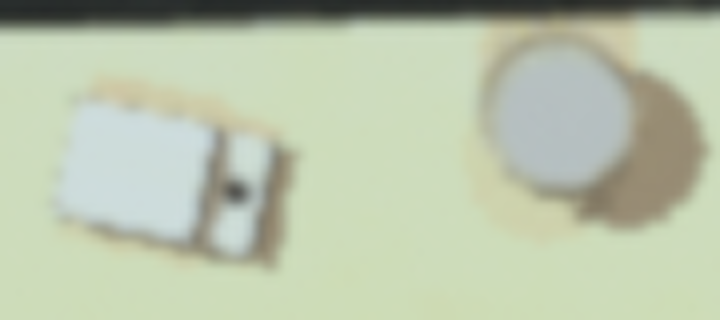

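View pics/z_c.png

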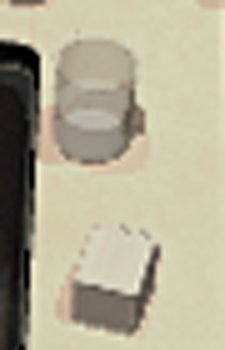

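View pics/z_d.png

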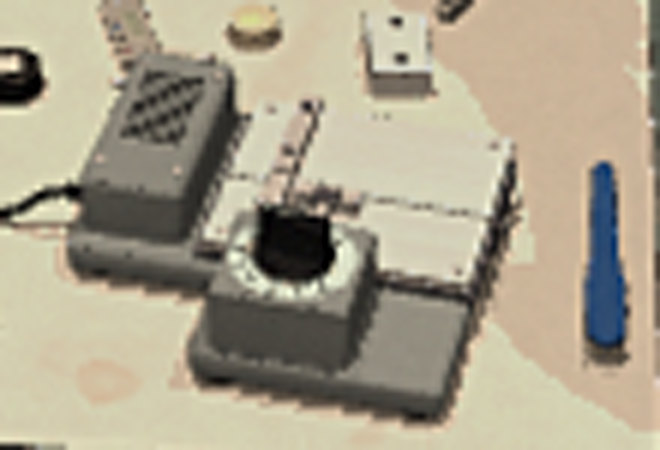

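```bash
cat > h.py <<'E'
import numpy as np, cv2
from workcell import bot, eyes
from scipy.spatial.transform import Rotation as R
np.set_printoptions(precision=4,suppress=True)
def ray(n,uv,z):
    c=eyes.get_calibration(n); T=np.array(c["camera_from_world"]); uv=np.atleast_2d(np.float64(uv))
    d=np.c_[(uv[:,0]-c["cx"])/c["fx"],(uv[:,1]-c["cy"])/c["fy"],np.ones(len(uv))]@T[:3,:3]
    o=-T[:3,:3].T@T[:3,3]; z=np.broadcast_to(z,len(uv))
    return o+d*((z-o[2])/d[:,2])[:,None]
def proj(n,P):
    c=eyes.get_calibration(n); T=np.array(c["camera_from_world"]); P=np.atleast_2d(P)
    q=P@T[:3,:3].T+T[:3,3]
    return np.c_[c["fx"]*q[:,0]/q[:,2]+c["cx"],c["fy"]*q[:,1]/q[:,2]+c["cy"]]
def fit2(S,W):  # W = Rz S + t
    S=np.float64(S)[:,:2];W=np.float64(W)[:,:2];s=S.mean(0);w=W.mean(0);A=S-s;B=W-w
    th=np.arctan2((A[:,0]*B[:,1]-A[:,1]*B[:,0]).sum(),(A*B).sum())
    Rm=np.array([[np.cos(th),-np.sin(th)],[np.sin(th),np.cos(th)]]); t=w-Rm@s
    return t,th,W-(S@Rm.T+t)
def toolR():
    return R.from_euler('xyz',bot.observe()["tool_rot"]).as_matrix()
def goal(pos,phi):
    """shift cm / rotvec in tool axes to reach pos, with tool x down and tool y at world angle phi (mod pi, nearest)"""
    s=bot.observe(); M=toolR(); best=None
    for p in (phi,phi+np.pi):
        G=np.c_[[0,0,-1],[np.cos(p),np.sin(p),0],[np.sin(p)*1,-np.cos(p),0]]
        G[:,2]=np.cross(G[:,0],G[:,1])
        rv=R.from_matrix(M.T@G).as_rotvec()
        if best is None or np.linalg.norm(rv)<np.linalg.norm(best): best=rv
    sh=M.T@(np.array(pos)-s["position"])*100
    print("shift cm",sh,"turn",best,"| now",s["position"],"phi",np.arctan2(M[1,1],M[0,1]),"q7",s["qpos"][6])
    return sh,best
E
python3 - <<'E'
from h import *
zs=lambda p:np.c_[344.9+(np.array(p)[:,0]+.5)/5-.5+.1,184.5+.5+(np.array(p)[:,1]+.5)/5-.5]
F=[((212,492),(-78,65,46)),((490,530),(-78,-82,46)),((245,192),(86,65,46)),((519,228),(86,-82,46)),((337,508),(-78,0,46)),((365,210),(86,0,46)),
((90,203),(62,148,78)),((240,213),(62,68,78)),((218,372),(-22,68,78)),((75,360),(-22,148,78)),((162,285),(20,108,82))]
uv=zs([f[0] for f in F]); S=np.array([f[1] for f in F])/1000.
W=ray("top",uv,S[:,2])
t,th,r=fit2(S,W); print(t,th); print(r*1000)
t2,th2,r=fit2(S[:6],W[:6]); print(t2,th2)
# dial pointing line (zoom)
l=ray("top",zs([(168,278),(183,243)]),.110); print("ptr",np.arctan2(*(l[1]-l[0])[[1,0]]))
b=lambda p:np.c_[240+(np.array(p)[:,0]+.5)/8-.5,280+(np.array(p)[:,1]+.5)/8-.5]
print("blk top corners",ray("top",b([(78,97),(60,213),(192,240),(218,130)]),.038))
print("step",ray("top",b([(272,140),(245,255),(236,191)]),.022))
for nm,uv,z in [("flat",(486,263),.022),("beaker",(311,295),.072),("brush",(412,314),.02),("mount",(491.5,228),.016),("faucet",(243,165),.2)]: print(nm,ray("top",uv,z))
E
```

```text
[ 0.5128 -0.2853] -0.15682851961605834
[[-0.7362 -0.3586]
 [-0.9975 -1.0667]
 [-0.8695  0.0249]
 [-0.8853 -1.6766]
 [-0.4652 -1.8791]
 [-2.0235 -0.1225]
 [-1.1281  1.4347]
 [ 4.3138  1.6491]
 [ 3.0725  3.9974]
 [-1.5231 -0.7836]
 [ 1.2422 -1.219 ]]
[ 0.5118 -0.2861] -0.15497579347881738
ptr -0.43832289038612426
blk top corners [[0.4306 0.156  0.038 ]
 [0.3926 0.1618 0.038 ]
 [0.3828 0.1183 0.038 ]
 [0.4187 0.1096 0.038 ]]
step [[0.4161 0.0932 0.022 ]
 [0.3781 0.1024 0.022 ]
 [0.3994 0.1053 0.022 ]]
flat [[ 0.4958 -0.484   0.022 ]]
beaker [[ 0.4161 -0.0079  0.072 ]]
brush [[ 0.3632 -0.276   0.02  ]]
mount [[ 0.5935 -0.5091  0.016 ]]
faucet [[0.7261 0.1499 0.2   ]]
```

Run:
```python
from h import *
im=cv2.imread("pics/top0.png")
hsv=cv2.cvtColor(im,cv2.COLOR_BGR2HSV)
for p in [(420,260),(380,300),(410,229),(480,280),(355,244),(376,225),(262,300),(375,250),(431,263)]: print(p,im[p[1],p[0]],hsv[p[1],p[0]])
# table: white (low saturation, bright)
up=cv2.resize(im,None,fx=8,fy=8,interpolation=cv2.INTER_CUBIC)
h=cv2.cvtColor(up,cv2.COLOR_BGR2HSV)
m=((h[...,1]<28)&(h[...,2]>185)).astype(np.uint8)*255
m[:, :345*8]=0; m[:,465*8:]=0; m[:185*8]=0; m[300*8:]=0
v=cv2.bitwise_and(up,up,mask=m)[185*8:300*8,345*8:465*8]
cv2.imwrite("pics/m1.png",cv2.resize(v,None,fx=.6,fy=.6))
```

```text
(420, 260) [206 220 206] [ 60  16 220]
(380, 300) [169 204 206] [ 28  46 206]
(410, 229) [208 220 205] [ 66  17 220]
(480, 280) [177 211 206] [ 34  41 211]
(355, 244) [188 220 205] [ 44  37 220]
(376, 225) [173 206 200] [ 35  41 206]
(262, 300) [218 220 205] [ 86  17 220]
(375, 250) [50 57 53] [47 31 57]
(431, 263) [202 220 205] [ 55  21 220]
```

View pics/m1.png

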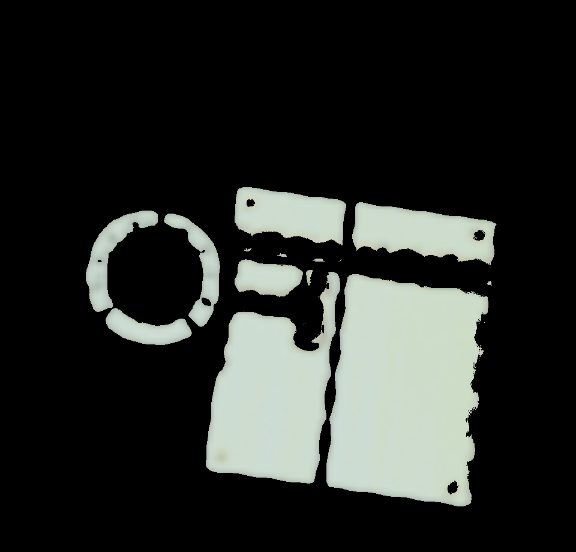

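Run:
```python
from h import *
im=cv2.imread("pics/top0.png")
up=cv2.resize(im,None,fx=8,fy=8,interpolation=cv2.INTER_CUBIC)
h=cv2.cvtColor(up,cv2.COLOR_BGR2HSV)
m=((h[...,1]<28)&(h[...,2]>185))
yy,xx=np.mgrid[:m.shape[0],:m.shape[1]]
u=(xx+.5)/8-.5; v=(yy+.5)/8-.5
ring=m&(u>358)&(u<392)&(v>225)&(v<260)
P=np.c_[u[ring],v[ring]].astype(np.float32)
hull=cv2.convexHull(P); print("ellipse",cv2.fitEllipse(hull), "w",ray("top",cv2.fitEllipse(hull)[0],.078))
tab=m&(u>387.5)&(u<450)&(v>220)&(v<292)
P=np.c_[u[tab],v[tab]]; W=ray("top",P,.046)[:,:2].astype(np.float32)
r=cv2.minAreaRect(cv2.convexHull(W)); print("table",r)
# per-edge: inset 0
c=np.array(r[0])
for a in (-.15,-.155,-.16):
    Rm=np.array([[np.cos(a),-np.sin(a)],[np.sin(a),np.cos(a)]])
    L=W@Rm; print(a,[np.percentile(L[:,0],[.5,99.5]),np.percentile(L[:,1],[.5,99.5])])
    mid=[(L[:,0].max()+L[:,0].min())/2,(L[:,1].max()+L[:,1].min())/2]
    print(" origin", Rm@(np.array(mid)-[.004,-.0085]), "dial->", Rm@(np.array(mid)-[.004,-.0085]+[.02,.108]))
# pointer bar: dark mask in the ring, bar top brighter?
z=cv2.resize(im[228:258,360:394],None,fx=18,fy=18,interpolation=cv2.INTER_CUBIC); cv2.imwrite("pics/dial.png",np.clip(z*1.6,0,255).astype(np.uint8))
```

```text
ellipse ((378.8023986816406, 244.52806091308594), (27.507678985595703, 36.657405853271484), 134.59310913085938) w [[ 0.5435 -0.1878  0.078 ]]
table ((0.5157107710838318, -0.2883456349372864), (0.16117581725120544, 0.16260741651058197), 80.8568115234375)
-0.15 [array([0.4729, 0.6331]), array([-0.2863, -0.1326])]
 origin [ 0.5129 -0.2798] dial-> [ 0.5488 -0.176 ]
-0.155 [array([0.474 , 0.6342]), array([-0.2835, -0.1297])]
 origin [ 0.513  -0.2795] dial-> [ 0.5494 -0.1759]
-0.16 [array([0.4751, 0.6352]), array([-0.2807, -0.1268])]
 origin [ 0.5131 -0.2793] dial-> [ 0.5501 -0.1759]
```

View pics/dial.png

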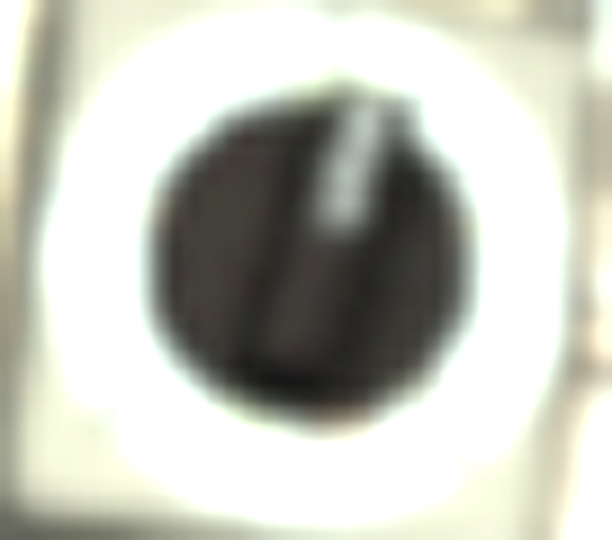

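Run:
```python
from h import *
im=cv2.imread("pics/top0.png")
up=cv2.resize(im,None,fx=8,fy=8,interpolation=cv2.INTER_CUBIC)
h=cv2.cvtColor(up,cv2.COLOR_BGR2HSV)
m=((h[...,1]<28)&(h[...,2]>185)).astype(np.uint8)
m[:,:345*8]=0;m[:,465*8:]=0;m[:185*8]=0;m[300*8:]=0
n,lab,st,ce=cv2.connectedComponentsWithStats(m)
T=[];Rg=[]
for i in range(1,n):
    if st[i,4]<3000: continue
    cu=ce[i]/8
    ys,xs=np.where(lab==i); P=np.c_[(xs+.5)/8-.5,(ys+.5)/8-.5]
    print(i,st[i,4],cu)
    (Rg if cu[0]<391.5 else T).append(P)
Rg=np.vstack(Rg).astype(np.float32);T=np.vstack(T)
for z in (.078,.080):
    W=ray("top",Rg,z)[:,:2].astype(np.float32)
    (c,rad)=cv2.minEnclosingCircle(cv2.convexHull(W)); e=cv2.fitEllipse(cv2.convexHull(W)); print(z,"ring",c,rad,e)
W=ray("top",T,.046)[:,:2].astype(np.float32)
print(cv2.minAreaRect(cv2.convexHull(W)))
for a in (-.15,-.16,-.17):
    Rm=np.array([[np.cos(a),-np.sin(a)],[np.sin(a),np.cos(a)]]); L=W@Rm
    q=np.array([np.percentile(L[:,0],[.3,99.7]),np.percentile(L[:,1],[.3,99.7])]);mid=q.mean(1)
    print(a,np.ptp(q,axis=1),"origin", Rm@(mid-[.004,-.0085]), "dial->", Rm@(mid-[.004,-.0085]+[.02,.108]))
# slot
g=up.astype(float).sum(2)
pts=[]
for v in range(246,284):
    row=g[int((v+.5)*8)]; us=np.arange(int(408*8),int(422*8)) if v<255 else np.arange(int(410*8),int(419.5*8))
    j=us[np.argmin(row[us])]; pts.append(((j+.5)/8-.5,v))
S=ray("top",np.array(pts),.046); 
vx,vy,x0,y0=cv2.fitLine(S[:,:2].astype(np.float32),cv2.DIST_HUBER,0,1e-4,1e-4).ravel()
print("slot yaw",np.arctan(vy/vx),x0,y0, "res mm",np.std((S[:,0]-x0)*vy-(S[:,1]-y0)*vx)*1e3)
# bar: white line and bar from dial.png: (375,105)->(340,215); bar edges
d=lambda p:np.c_[360+(np.array(p)[:,0]+.5)/18-.5,228+(np.array(p)[:,1]+.5)/18-.5]
l=ray("top",d([(338,220),(370,108),(292,330)]),.11); print(l,np.arctan2(*(l[1]-l[0])[[1,0]]),np.arctan2(*(l[1]-l[2])[[1,0]]))
```

```text
1 12865 [405.4131 229.7277]
2 16204 [432.9525 233.4409]
3 6598 [368.1035 237.9917]
4 5758 [386.8609 240.5459]
10 5163 [400.6373 242.8818]
14 48745 [401.4931 267.7352]
15 82543 [429.3406 266.3881]
19 4799 [375.5909 253.6426]
0.078 ring (0.5499545335769653, -0.182387113571167) 0.0381079837679863 ((0.5497326850891113, -0.18217404186725616), (0.07447879016399384, 0.07520675659179688), 97.46820068359375)
0.08 ring (0.5496079921722412, -0.1821383684873581) 0.03804818540811539 ((0.549411952495575, -0.18193143606185913), (0.07439905405044556, 0.07512789219617844), 97.11627960205078)
((0.5146892070770264, -0.29507142305374146), (0.14785943925380707, 0.16247738897800446), 80.74878692626953)
-0.15 [0.161 0.145] origin [ 0.5121 -0.2856] dial-> [ 0.548  -0.1818]
-0.16 [0.1607 0.1446] origin [ 0.5122 -0.2857] dial-> [ 0.5492 -0.1822]
-0.17 [0.1608 0.1445] origin [ 0.5123 -0.2858] dial-> [ 0.5503 -0.1827]
slot yaw -0.15982607 0.4743168 -0.2790691 res mm 7.425065015277854
[[ 0.5505 -0.183   0.11  ]
 [ 0.5666 -0.1882  0.11  ]
 [ 0.5348 -0.1758  0.11  ]] -0.3149221840546457 -0.3728835855039495
```

Run:
```python
from h import *
goal([.5494,-.1822,.20],-.36+np.pi/2)
```

```text
shift cm [  5.2984 -22.7572 -42.1179] turn [0.7958 0.0005 0.0009] | now [ 0.2637 -0.5663  0.2528] phi -1.1349888401872406 q7 -0.11279019314161899
```

Call:
step_arm --targets '[[[0, -2.5, -4.5, 0.1, 0, 0, 1], [0.5, -5, -9, 0.2, 0, 0, 1], [1, -7.5, -13.5, 0.3, 0, 0, 1], [1.5, -10, -18, 0.4, 0, 0, 1], [2, -12.5, -22.5, 0.5, 0, 0, 1], [2.5, -15, -27, 0.6, 0, 0, 1], [3, -17.5, -31.5, 0.7, 0, 0, 1], [4, -20, -36, 0.8, 0, 0, 1], [5, -22, -40, 0.8, 0, 0, 1], [5.3, -22.8, -42.1, 0.8, 0, 0, 1]]]'

```text
clock: 1.1
position: [0.5505, -0.178, 0.199]
tool_rot: [-0.657, 1.568, 2.124]
force: [1.0, -0.1, -0.9]
grip_width: 0.0854
```

Run:
```python
from h import *
goal([.5494,-.1822,.112],-.36+np.pi/2); print(bot.observe()["qpos"])
```

```text
shift cm [ 8.6988  0.4438 -0.0662] turn [-0.0012  0.0019  0.0015] | now [ 0.5505 -0.178   0.199 ] phi -1.9320127232113324 q7 -1.6863752465008468
[ 0.1714  0.5132  0.0558  1.7802 -0.0387  0.8509 -1.6864]
```

Call:
step_arm --targets '[[[0, 0.4, 0, -0.15, 0, 0, 1], [0, 0.4, 0, -0.3, 0, 0, 1], [0, 0.4, 0, -0.45, 0, 0, 1], [0, 0.4, 0, -0.6, 0, 0, 1], [0, 0.4, 0, -0.75, 0, 0, 1], [0, 0.4, 0, -0.9, 0, 0, 1], [0, 0.4, 0, -1.05, 0, 0, 1], [0, 0.4, 0, -1.2, 0, 0, 1], [0, 0.4, 0, -1.35, 0, 0, 1], [0, 0.4, 0, -1.5, 0, 0, 1]]]'

```text
clock: 2.1
position: [0.5489, -0.1818, 0.1987]
tool_rot: [-2.029, 1.568, 2.254]
force: [-1.0, -0.4, 0.2]
grip_width: 0.0852
```

Call:
step_arm --targets '[[[0, 0, 0, -0.15, 0, 0, 1], [0, 0, 0, -0.3, 0, 0, 1], [0, 0, 0, -0.45, 0, 0, 1], [0, 0, 0, -0.6, 0, 0, 1], [0, 0, 0, -0.75, 0, 0, 1], [0, 0, 0, -0.9, 0, 0, 1], [0, 0, 0, -1.05, 0, 0, 1], [0, 0, 0, -1.2, 0, 0, 1], [0, 0, 0, -1.35, 0, 0, 1], [0, 0, 0, -1.5, 0, 0, 1]]]'

```text
clock: 3.1
position: [0.5487, -0.1818, 0.1985]
tool_rot: [2.84, 1.568, 2.34]
force: [0.3, -0.5, 0.1]
grip_width: 0.0854
```

Run:
```python
from h import *
goal([.5494,-.1822,.112],-.36+np.pi/2); print(bot.observe()["qpos"])
```

```text
shift cm [ 8.648  -0.0053  0.1064] turn [-0.1398 -0.003  -0.0012] | now [ 0.5487 -0.1818  0.1985] phi 1.071037170270551 q7 0.8976126249593142
[ 0.6998  0.5947 -0.6937  1.7527  0.4493  0.9618  0.8976]
```

Call:
step_arm --targets '[[[2, 0, 0.1, -0.14, 0, 0, 1], [4, 0, 0.1, -0.14, 0, 0, 1], [6, 0, 0.1, -0.14, 0, 0, 1], [7.5, 0, 0.1, -0.14, 0, 0, 1], [8.6, 0, 0.1, -0.14, 0, 0, 1], [8.6, 0, 0.1, -0.14, 0, 0, 1]]]' --grip_force 30

```text
clock: 3.7
position: [0.5489, -0.1819, 0.1113]
tool_rot: [2.864, 1.566, 2.505]
force: [-0.3, -0.7, 0.2]
grip_width: 0.0855
```

Run:
```python
from h import *
im=eyes.grab_frame("top");cv2.imwrite("pics/a.png",cv2.resize(im[200:290,330:450,::-1],None,fx=5,fy=5,interpolation=cv2.INTER_CUBIC))
im=eyes.grab_frame("side");cv2.imwrite("pics/b.png",cv2.resize(im[150:250,270:370,::-1],None,fx=5,fy=5,interpolation=cv2.INTER_CUBIC))
goal([.5494,-.1822,.112],-.36+np.pi/2)
```

```text
shift cm [ 0.0912 -0.0282 -0.0152] turn [ 0.0004 -0.0026 -0.0015] | now [ 0.5496 -0.182   0.1129] phi 1.211186865208251 q7 0.9376175538310324
```

View pics/a.png

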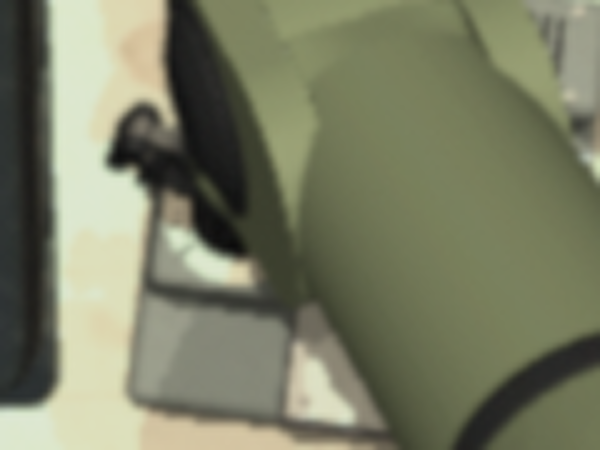

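View pics/b.png

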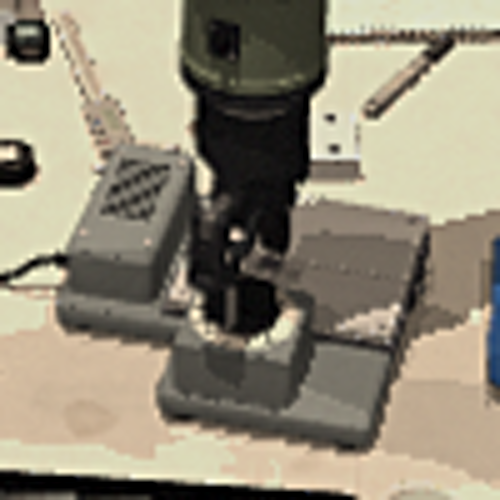

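The top view is mostly hidden by the arm. In the side crop the fingers straddle the dial's black bar at about (240,285). Next I close on it.

Call:
step_arm --targets '[[[0, 0, 0, 0, 0, 0, 0], [0, 0, 0, 0, 0, 0, 0], [0, 0, 0, 0, 0, 0, 0], [0, 0, 0, 0, 0, 0, 0], [0, 0, 0, 0, 0, 0, 0], [0, 0, 0, 0, 0, 0, 0], [0, 0, 0, 0, 0, 0, 0], [0, 0, 0, 0, 0, 0, 0]]]' --grip_force 40

```text
clock: 4.6
position: [0.5498, -0.1818, 0.1132]
tool_rot: [2.55, 1.568, 2.19]
force: [-1.7, 0.9, 5.0]
grip_width: 0.0122
```

Run:
```python
from h import *
s=bot.observe(); print(s["force"],s["moment"],s["grip_width"])
goal(s["position"],-.16-.9425+np.pi/2)
```

```text
[-1.6623  0.8847  4.9653] [0.2016 0.3287 0.0969] 0.012226132724072247
shift cm [0. 0. 0.] turn [ 0.7432 -0.0028 -0.0006] | now [ 0.5498 -0.1818  0.1132] phi 1.211526820007034 q7 0.9376821467691568
```

Call:
step_arm --targets '[[[-0.1, 0, 0, 0.08, 0, 0, 0], [-0.1, 0, 0, 0.16, 0, 0, 0], [-0.1, 0, 0, 0.26, 0, 0, 0], [-0.1, 0, 0, 0.36, 0, 0, 0], [-0.1, 0, 0, 0.46, 0, 0, 0], [-0.1, 0, 0, 0.56, 0, 0, 0], [-0.1, 0, 0, 0.66, 0, 0, 0], [-0.1, 0, 0, 0.74, 0, 0, 0], [-0.1, 0, 0, 0.745, 0, 0, 0], [-0.1, 0, 0, 0.745, 0, 0, 0]]]'

```text
clock: 5.6
position: [0.5501, -0.1813, 0.1133]
tool_rot: [3.002, 1.567, 1.897]
force: [9.2, 1.3, -17.7]
grip_width: 0.0121
```

Run:
```python
from h import *
s=bot.observe(); print(s["force"],s["moment"],s["grip_width"])
goal(s["position"],-.16-.9425+np.pi/2)
```

```text
[  9.1504   1.316  -17.688 ] [ 0.221  -1.8573 -0.1807] 0.012090394460510526
shift cm [0. 0. 0.] turn [-0.0017 -0.0034 -0.0005] | now [ 0.5501 -0.1813  0.1133] phi 0.4666156640672321 q7 0.31878279435795687
```

Call:
step_arm --targets '[[[0.1, 0, 0, 0, 0, 0, 1], [0.1, 0, 0, 0, 0, 0, 1], [0.1, 0, 0, 0, 0, 0, 1], [0.1, 0, 0, 0, 0, 0, 1], [0.1, 0, 0, 0, 0, 0, 1], [-2, 0, 0, 0, 0, 0, 1], [-5, 0, 0, 0, 0, 0, 1], [-8, 0, 0, 0, 0, 0, 1], [-11, 0, 0, 0, 0, 0, 1], [-12, 0, 0, 0, 0, 0, 1]]]'

```text
clock: 6.6
position: [0.5512, -0.1818, 0.2363]
tool_rot: [1.824, 1.568, 0.719]
force: [0.9, -0.4, 0.9]
grip_width: 0.0856
```

Run:
```python
from h import *
# block axes from top corners
C=ray("top",np.array([(240+78.5/8-.5,280+97.5/8-.5),(240+60.5/8-.5,280+213.5/8-.5),(240+192.5/8-.5,280+240.5/8-.5),(240+218.5/8-.5,280+130.5/8-.5)]),.038)
# block frame: +y square end (left), +x ahead ; corners BL=(20,24) FL=(-20,24) FR=(-20,-24) BR=(20,-24)
t,th,r=fit2(np.array([(20,24),(-20,24),(-20,-24),(20,-24)])/1e3,C); print("block_grip",t,"yaw",th,r*1e3)
im=cv2.imread("pics/top0.png"); up=cv2.resize(im,None,fx=8,fy=8,interpolation=cv2.INTER_CUBIC); h=cv2.cvtColor(up,cv2.COLOR_BGR2HSV)
m=((h[...,1]<28)&(h[...,2]>170)).astype(np.uint8); m[:,:245*8]=0;m[:,280*8:]=0;m[:285*8]=0;m[320*8:]=0
n,lab,st,ce=cv2.connectedComponentsWithStats(m)
for i in range(1,n):
    if st[i,4]<500: continue
    ys,xs=np.where(lab==i); P=np.c_[(xs+.5)/8-.5,(ys+.5)/8-.5]
    for z in (.038,.022): print(i,st[i,4],z,cv2.minAreaRect(cv2.convexHull(ray("top",P,z)[:,:2].astype(np.float32))))
goal([t[0],t[1],.2],th)
im=eyes.grab_frame("side");cv2.imwrite("pics/b2.png",cv2.resize(im[150:250,270:370,::-1],None,fx=5,fy=5,interpolation=cv2.INTER_CUBIC))
```

```text
block_grip [0.4062 0.1365] yaw -0.21924055418619784 [[-0.2836  0.4839]
 [ 0.6848 -2.3884]
 [ 1.3484  0.9448]
 [-1.7495  0.9597]]
1 18274 0.038 ((0.40627801418304443, 0.13816800713539124), (0.04991469159722328, 0.042159490287303925), 77.10664367675781)
1 18274 0.022 ((0.4072117209434509, 0.1401534378528595), (0.05052419379353523, 0.04267428070306778), 77.10664367675781)
2 4151 0.038 ((0.39759817719459534, 0.10345391184091568), (0.016434473916888237, 0.041229669004678726), 75.99850463867188)
2 4151 0.022 ((0.3984258770942688, 0.10501549392938614), (0.016635170206427574, 0.04173312708735466), 75.99847412109375)
shift cm [  3.6631   1.3534 -34.9449] turn [ 0.6858 -0.0018 -0.0027] | now [ 0.5512 -0.1818  0.2363] phi 0.4665483864485306 q7 0.41108634191206667
```

View pics/b2.png

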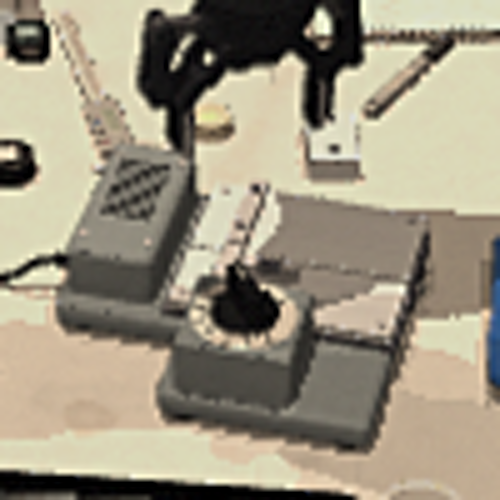

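The dial's bar has turned clockwise. Next I move over the block. Once clear, I'll check the dial from the top camera.

Call:
step_arm --targets '[[[0, 0.1, -3.5, 0.1, 0, 0, 1], [0, 0.2, -7, 0.2, 0, 0, 1], [0, 0.4, -10.5, 0.3, 0, 0, 1], [0.5, 0.5, -14, 0.4, 0, 0, 1], [1, 0.7, -17.5, 0.5, 0, 0, 1], [1.5, 0.9, -21, 0.6, 0, 0, 1], [2, 1, -24.5, 0.68, 0, 0, 1], [2.6, 1.2, -28, 0.68, 0, 0, 1], [3.2, 1.3, -32, 0.68, 0, 0, 1], [3.7, 1.4, -35, 0.68, 0, 0, 1]]]'

```text
clock: 7.65
position: [0.405, 0.1386, 0.1987]
tool_rot: [2.649, 1.568, 0.865]
force: [-0.0, 0.2, 0.3]
grip_width: 0.0854
```

Run:
```python
from h import *
goal([.406,.1375,.036],-.225)
print(bot.observe()["qpos"])
im=eyes.grab_frame("top");cv2.imwrite("pics/top2.png",im[:,:,::-1])
cv2.imwrite("pics/dial2.png",np.clip(cv2.resize(im[215:275,350:430,::-1],None,fx=9,fy=9,interpolation=cv2.INTER_CUBIC)*1.3,0,255).astype(np.uint8))
```

```text
shift cm [16.2686  0.1072  0.1212] turn [ 0.0124 -0.0021 -0.0011] | now [0.405  0.1386 0.1987] phi -0.21258700130304345 q7 -0.9251652871173504
[-0.0371  0.328  -0.52    2.1309  0.2396  0.7357 -0.9252]
```

View pics/dial2.png

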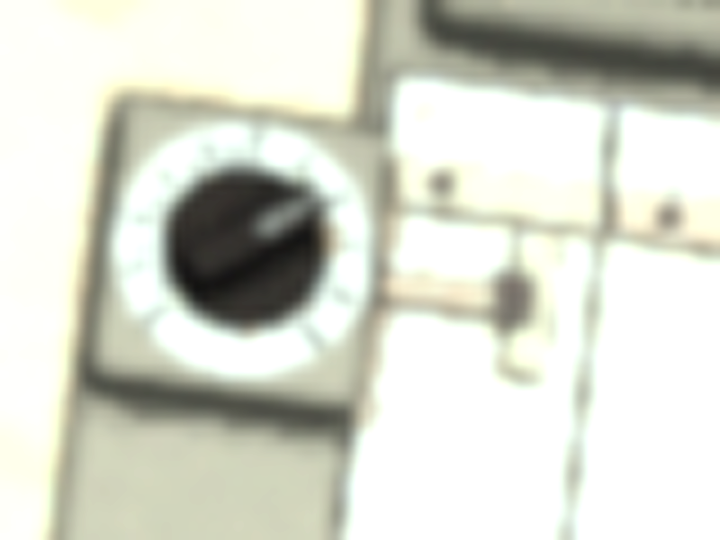

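View pics/top2.png

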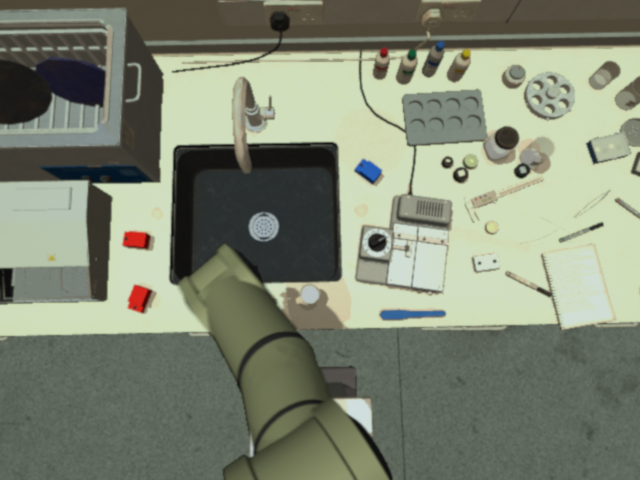

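Run:
```python
from h import *
d=lambda p:np.c_[350+(np.array(p)[:,0]+.5)/9-.5,215+(np.array(p)[:,1]+.5)/9-.5]
l=ray("top",d([(262,232),(316,199),(203,278)]),.11); 
for a in (0,2):
    t=np.arctan2(*(l[1]-l[a])[[1,0]]); print("bar",t,"joint",2.356-(t+.16))
print("stop face predicted px at 7:", proj("top",[[.5122+.02*np.cos(.16)+.014*np.sin(.16), -.2857-.02*np.sin(.16)+.014*np.cos(.16),.061]]))
```

```text
bar -1.0424224193972533 joint 3.2384224193972533
bar -0.9817490667433235 joint 3.1777490667433232
stop face predicted px at 7: [[411.0712 248.3688]]
```

Call:
step_arm --targets '[[[4, 0.1, 0.1, 0.01, 0, 0, 1], [8, 0.1, 0.1, 0.01, 0, 0, 1], [12, 0.1, 0.1, 0.01, 0, 0, 1], [14, 0.1, 0.1, 0.01, 0, 0, 1], [15.5, 0.1, 0.1, 0.01, 0, 0, 1], [16.2, 0.1, 0.1, 0.01, 0, 0, 1], [16.2, 0.1, 0.1, 0.01, 0, 0, 1]]]'

```text
clock: 8.4
position: [0.4035, 0.1413, 0.0355]
tool_rot: [-2.565, 1.568, 1.929]
force: [0.1, 0.4, 0.6]
grip_width: 0.0854
```

Run:
```python
from h import *
goal([.406,.1375,.036],-.225)
im=eyes.grab_frame("side");cv2.imwrite("pics/s3.png",cv2.resize(im[220:340,300:420,::-1],None,fx=5,fy=5,interpolation=cv2.INTER_CUBIC))
```

```text
shift cm [-0.0529  0.3257  0.3209] turn [ 0.0066 -0.0023  0.0015] | now [0.4035 0.1413 0.0355] phi -0.21844084227087326 q7 -1.2095702659600154
```

View pics/s3.png

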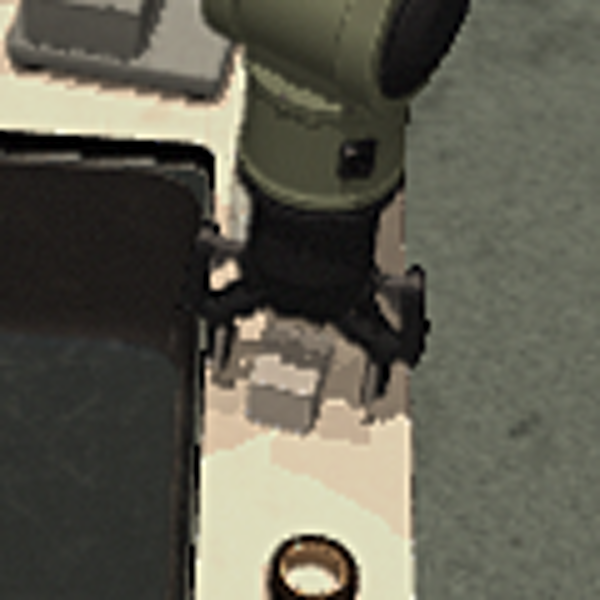

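Run:
```python
from h import *
for f in ("pics/top0.png","pics/top2.png"):
    im=cv2.imread(f); x0,y0,x1,y1=364,228,392,256
    z=cv2.resize(im[y0:y1,x0:x1],None,fx=16,fy=16,interpolation=cv2.INTER_CUBIC)
    g=cv2.cvtColor(z,cv2.COLOR_BGR2GRAY).astype(float)
    # white line: brighter than the dark knob, inside radius
    yy,xx=np.mgrid[:g.shape[0],:g.shape[1]]; u=x0+(xx+.5)/16-.5; v=y0+(yy+.5)/16-.5
    c=proj("top",[[.5494,-.1822,.110]])[0]
    W=ray("top",np.c_[u.ravel(),v.ravel()],.110)[:,:2]-[.5494,-.1822]
    r=np.hypot(*W.T).reshape(g.shape); 
    for rm in (.018,.020):
        w=np.where((r<rm),np.clip(g-75,0,None),0).ravel()
        mu=(W*w[:,None]).sum(0)/w.sum(); Q=((W-mu)*w[:,None]).T@(W-mu); ev,V=np.linalg.eigh(Q); d=V[:,1]*np.sign(V[0,1])
        print(f,rm,"cent",mu*1e3,"centroid ang",np.arctan2(mu[1],mu[0]),"pca ang",np.arctan2(d[1],d[0]),"ev",ev[1]/ev[0])
    cv2.imwrite("pics/kn_%s.png"%f[-5],np.clip(z*1.8,0,255).astype(np.uint8))
a=np.hstack([cv2.imread("pics/kn_0.png")[:,:390],cv2.imread("pics/kn_2.png")[:,:400]]);cv2.imwrite("pics/kn.png",a)
```

```text
pics/top0.png 0.018 cent [ 9.8311 -4.6955] centroid ang -0.44558033725505825 pca ang -0.6092875239155757 ev 1.6232288515544753
pics/top0.png 0.02 cent [10.4162 -8.4703] centroid ang -0.6827293253837783 pca ang 1.00471506734906 ev 3.1572616296488114
pics/top2.png 0.018 cent [ 9.0527 -6.6945] centroid ang -0.6367472131125799 pca ang 0.17354799943958613 ev 2.795469974017812
pics/top2.png 0.02 cent [13.4456 -6.6319] centroid ang -0.45822373268957584 pca ang 0.8330542945218501 ev 2.9278913327791347
```

View pics/kn.png

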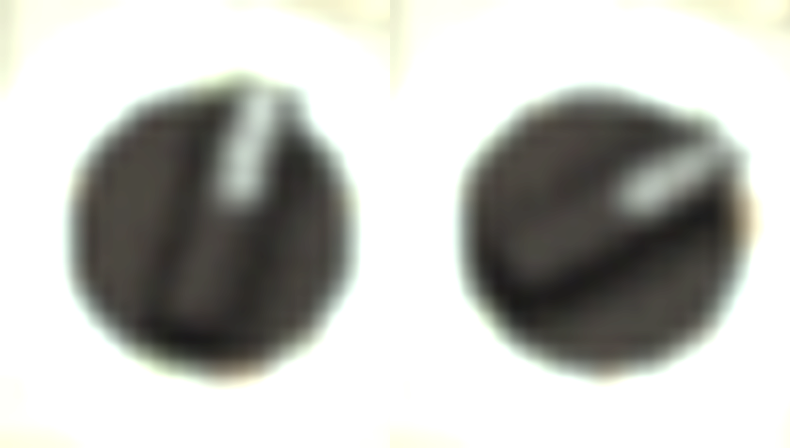

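Run:
```python
from h import *
d=lambda p,o:np.c_[364+(np.array(p)[:,0]-o+.5)/16-.5,228+(np.array(p)[:,1]+.5)/16-.5]
for a,o in ([(632,200),(728,145)],390),([(505,310),(715,190)],390),([(238,190),(262,100)],0):
    l=ray("top",d(a,o),.11); t=np.arctan2(*(l[1]-l[0])[[1,0]]); print("bar",t,"joint",2.196-t)
    print((l[:,:2]-[.5494,-.1822])*1e3)
# marks 5,10,0 from dial2 zoom on ring plane, relative to ring centre
d2=lambda p:np.c_[350+(np.array(p)[:,0]+.5)/9-.5,215+(np.array(p)[:,1]+.5)/9-.5]
l=ray("top",d2([(257,140),(315,340),(150,318)]),.0785)[:,:2]-[.5498,-.1822]; print(np.arctan2(l[:,1],l[:,0]), "expect",-.16,-.16-2.356,-.16+2.356)
# stop face edge position : rod end etc in dial2
l=ray("top",d2([(557,240),(540,380),(545,300)]),.061)[:,:2]-[.5122,-.2857]; c,s=np.cos(.16),np.sin(.16); print("saw xy",np.c_[l[:,0]*c-l[:,1]*s,l[:,0]*s+l[:,1]*c]*1e3)
```

```text
bar -1.0703382369962635 joint 3.2663382369962637
[[  0.3257  -1.6456]
 [  8.9292 -17.3771]]
bar -1.0718112100452943 joint 3.2678112100452945
[[-17.0375  19.3446]
 [  1.6655 -14.9737]]
bar -0.29765904805791404 joint 2.493659048057914
[[ 1.9613 -1.0757]
 [16.5102 -5.5389]]
[-0.1668 -2.5181  2.1913] expect -0.16 -2.516 2.1959999999999997
saw xy [[39.2662 15.0545]
 [-2.9373 15.5829]
 [20.9297 16.6567]]
```

Call:
step_arm --targets '[[[0, 0.3, 0.3, 0, 0, 0, 1], [0, 0.3, 0.3, 0, 0, 0, 1], [0, 0.3, 0.3, 0, 0, 0, 0], [0, 0.3, 0.3, 0, 0, 0, 0], [0, 0.3, 0.3, 0, 0, 0, 0], [0, 0.3, 0.3, 0, 0, 0, 0], [0, 0.3, 0.3, 0, 0, 0, 0], [0, 0.3, 0.3, 0, 0, 0, 0], [0, 0.3, 0.3, 0, 0, 0, 0]]]' --grip_force 60

```text
clock: 9.35
position: [0.4064, 0.1379, 0.0366]
tool_rot: [3.11, 1.568, 1.32]
force: [-1.7, -1.4, 12.1]
grip_width: 0.0389
```

Run:
```python
from h import *
s=bot.observe(); print(s["force"],s["moment"],s["grip_width"])
goal([.406,.1375,.036],-.225)
im=eyes.grab_frame("side");cv2.imwrite("pics/s4.png",cv2.resize(im[260:320,325:395,::-1],None,fx=8,fy=8,interpolation=cv2.INTER_CUBIC))
```

```text
[-1.7334 -1.4238 12.0902] [-0.2091  0.24    0.1453] 0.038924420568175286
shift cm [ 0.0566 -0.0299  0.0491] turn [ 0.0066 -0.003  -0.0001] | now [0.4064 0.1379 0.0366] phi -0.2184314010137968 q7 -1.1997920466483987
```

View pics/s4.png

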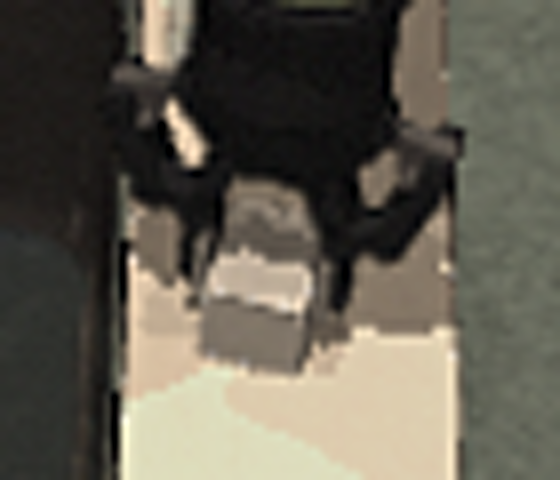

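The side view shows the block held squarely between the fingers at about (260,290) in the crop. Next I lift it and carry it over the saw.

Call:
step_arm --targets '[[[-2, 0, 0, 0, 0, 0, 0], [-5, 0, 0, 0, 0, 0, 0], [-8, 0, 0, 0, 0, 0, 0], [-11, 0, 0, 0, 0, 0, 0], [-14, 0, 0, 0, 0, 0, 0], [-16, 0, 0, 0, 0, 0, 0], [-16, 0, 0, 0, 0, 0, 0]]]'

```text
clock: 10.1
position: [0.4071, 0.1377, 0.1985]
tool_rot: [2.494, 1.565, 0.704]
force: [0.5, -0.0, -2.7]
grip_width: 0.0389
```

```bash
cat >> h.py <<'E'
O=np.array([.5122,-.2857]); YAW=-.16
def saw(x,y):
    c,s=np.cos(YAW),np.sin(YAW); return O+np.array([c*x-s*y,s*x+c*y])/1e3
def insaw(p):
    c,s=np.cos(YAW),np.sin(YAW); d=(np.array(p)[:2]-O)*1e3; return np.array([c*d[0]+s*d[1],-s*d[0]+c*d[1]])
E
python3 - <<'E'
from h import *
s=bot.observe(); print(s["force"],s["moment"],s["grip_width"],s["qpos"])
goal([*saw(13,-25),.20],YAW)
im=eyes.grab_frame("side");cv2.imwrite("pics/s5.png",cv2.resize(im[180:330,300:450,::-1],None,fx=4,fy=4,interpolation=cv2.INTER_CUBIC))
E
```

```text
[ 0.4794 -0.0331 -2.6609] [ 0.0185 -0.0133 -0.0475] 0.03887685120549794 [-0.0114  0.3332 -0.5465  2.1283  0.2544  0.7363 -0.9413]
shift cm [-0.2615 20.8928 41.4644] turn [-0.0588 -0.0044 -0.0036] | now [0.4071 0.1377 0.1985] phi -0.21883542564630248 q7 -0.9412862143814171
```

View pics/s5.png

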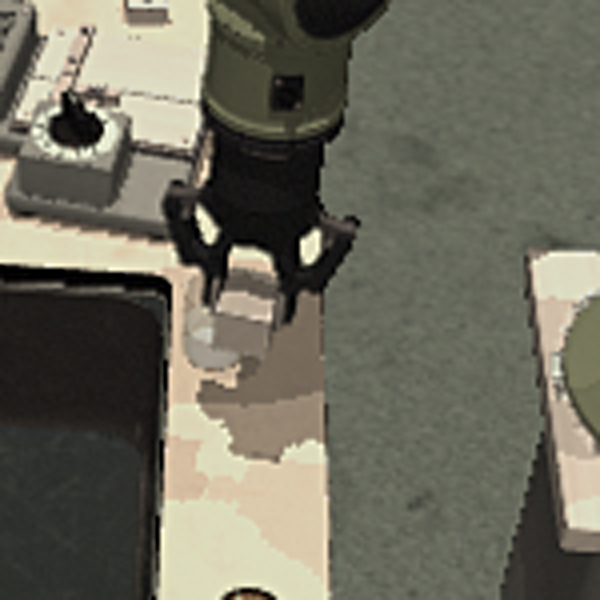

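Call:
step_arm --targets '[[[0, 1, 2, 0, 0, 0, 0], [0, 3, 5.5, 0, 0, 0, 0], [0, 5, 9.5, -0.01, 0, 0, 0], [0, 7, 13.5, -0.02, 0, 0, 0], [0, 9, 17.5, -0.03, 0, 0, 0], [0, 11, 21.5, -0.04, 0, 0, 0], [0, 13, 25.5, -0.05, 0, 0, 0], [0, 15, 29.5, -0.06, 0, 0, 0], [0, 17, 33.5, -0.06, 0, 0, 0], [0, 19, 37.5, -0.06, 0, 0, 0]]]'

```text
clock: 11.15
position: [0.5101, -0.2716, 0.1941]
tool_rot: [-3.058, 1.567, 1.495]
force: [1.0, 0.5, -2.2]
grip_width: 0.0386
```

Run:
```python
from h import *
s=bot.observe(); print(s["force"],s["moment"],s["grip_width"],s["qpos"])
goal([*saw(13,-25),.112],YAW)
```

```text
[ 1.0303  0.4534 -2.2005] [ 0.0406 -0.0269  0.0424] 0.03864025393920669 [ 0.6831  0.5439 -0.4149  1.7676  0.2676  0.8873 -0.0078]
shift cm [8.1982 1.7267 3.8906] turn [ 0.0012 -0.0037  0.0003] | now [ 0.5101 -0.2716  0.1941] phi -0.15880351007821147 q7 -0.007776063140115841
```

Call:
step_arm --targets '[[[0, 0.5, 1.5, 0, 0, 0, 0], [0, 1, 3, 0, 0, 0, 0], [1, 1.7, 3.9, 0, 0, 0, 0], [3, 1.7, 3.9, 0, 0, 0, 0], [5, 1.7, 3.9, 0, 0, 0, 0], [7, 1.7, 3.9, 0, 0, 0, 0], [8.2, 1.7, 3.9, 0, 0, 0, 0], [8.2, 1.7, 3.9, 0, 0, 0, 0]]]'

```text
clock: 11.95
position: [0.5203, -0.3112, 0.1101]
tool_rot: [-2.614, 1.565, 1.941]
force: [-0.2, -0.1, -2.5]
grip_width: 0.0391
```

Run:
```python
from h import *
s=bot.observe(); print(s["force"],s["moment"],s["grip_width"],insaw(s["position"]))
goal([*saw(13,-25),.0836],YAW)
im=eyes.grab_frame("side");cv2.imwrite("pics/s6.png",cv2.resize(im[150:250,270:390,::-1],None,fx=6,fy=6,interpolation=cv2.INTER_CUBIC))
im=eyes.grab_frame("top");cv2.imwrite("pics/t6.png",cv2.resize(im[190:310,340:480,::-1],None,fx=5,fy=5,interpolation=cv2.INTER_CUBIC))
```

```text
[-0.1933 -0.0876 -2.4573] [ 0.0414 -0.0152 -0.0474] 0.0390578597697539 [ 12.0933 -23.9094]
shift cm [2.6443 0.0981 0.1226] turn [ 0.0025 -0.005   0.0029] | now [ 0.5203 -0.3112  0.1101] phi -0.15745806324855083 q7 0.005862794087451079
```

View pics/s6.png

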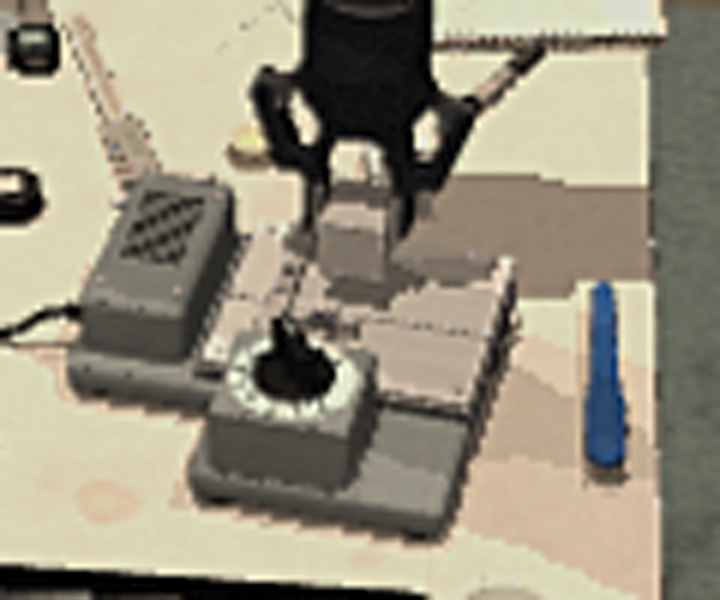

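View pics/t6.png

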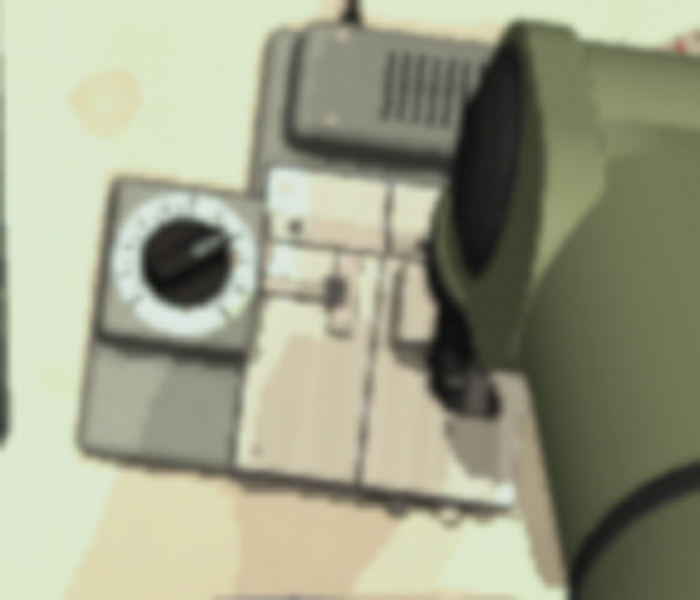

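In the side crop, the block hangs square over the table at about (355,235). The dial still points to 7. Next I lower it to the table.

Call:
step_arm --targets '[[[0.8, 0, 0, 0, -0.003, 0.003, 0], [1.6, 0, 0, 0, -0.003, 0.003, 0], [2.2, 0, 0, 0, -0.003, 0.003, 0], [2.5, 0, 0, 0, -0.003, 0.003, 0], [2.7, 0, 0, 0, -0.003, 0.003, 0], [2.7, 0, 0, 0, -0.003, 0.003, 0]]]'

```text
clock: 12.65
position: [0.5212, -0.312, 0.085]
tool_rot: [1.925, 1.568, 0.196]
force: [-0.8, -0.8, -2.3]
grip_width: 0.0388
```

Run:
```python
from h import *
s=bot.observe(); print(s["force"],s["moment"],s["grip_width"],insaw(s["position"]))
goal([*saw(25,-10),.0826],YAW)
```

```text
[-0.7679 -0.7954 -2.2816] [ 0.0068  0.0129 -0.0153] 0.03878139322401326 [ 13.028  -24.5013]
shift cm [ 0.2449  1.1993 -1.4476] turn [ 0.0019 -0.001  -0.0027] | now [ 0.5212 -0.312   0.085 ] phi -0.15808998210145297 q7 -0.013121325080852822
```

Call:
step_arm --targets '[[[0.1, 0, 0, 0, 0, 0, 0], [0.2, 0, 0, 0, 0, 0, 0], [0.26, 0, 0, 0, 0, 0, 0], [0.3, 0, 0, 0, 0, 0, 0], [0.3, 0, 0, 0, 0, 0, 0]]]'

```text
clock: 13.15
position: [0.5212, -0.312, 0.0826]
tool_rot: [1.785, 1.568, 0.056]
force: [-3.0, 1.4, 7.5]
grip_width: 0.0392
```

Run:
```python
from h import *
s=bot.observe(); print(s["force"],s["moment"],s["grip_width"],insaw(s["position"]))
goal([*saw(25,-10),.0826],YAW)
```

```text
[-2.9672  1.3909  7.4728] [0.3299 0.8526 0.0157] 0.03924707911873377 [ 13.1003 -24.552 ]
shift cm [ 0.0055  1.1926 -1.4531] turn [ 0.0018 -0.0006 -0.0029] | now [ 0.5212 -0.312   0.0826] phi -0.15820501674663978 q7 -0.015014639156647908
```

Call:
step_arm --targets '[[[0.03, 0.2, -0.2, 0, 0, 0, 0], [0.03, 0.4, -0.4, 0, 0, 0, 0], [0.03, 0.6, -0.6, 0, 0, 0, 0], [0.03, 0.8, -0.8, 0, 0, 0, 0], [0.03, 0.9, -1.0, 0, 0, 0, 0], [0.03, 0.9, -1.1, 0, 0, 0, 0], [0.03, 0.9, -1.1, 0, 0, 0, 0]]]'

```text
clock: 13.85
position: [0.5324, -0.3026, 0.0826]
tool_rot: [1.686, 1.567, -0.043]
force: [1.1, -1.5, 4.4]
grip_width: 0.0391
```

```bash
cat >> h.py <<'E'
def rep():
    s=bot.observe(); f=s["force"]; c,n=np.cos(YAW),np.sin(YAW)
    print("saw-frame force",np.array([c*f[0]+n*f[1],-n*f[0]+c*f[1],f[2]]),"mom",s["moment"],"w",s["grip_width"],"saw xy",insaw(s["position"]),"z",s["position"][2],"t",s["clock"])
E
python3 - <<'E'
from h import *
rep()
goal([*saw(25,-10),.0826],YAW)
im=eyes.grab_frame("side");cv2.imwrite("pics/s7.png",cv2.resize(im[150:250,270:390,::-1],None,fx=6,fy=6,interpolation=cv2.INTER_CUBIC))
im=eyes.grab_frame("top");cv2.imwrite("pics/t7.png",cv2.resize(im[210:280,360:450,::-1],None,fx=8,fy=8,interpolation=cv2.INTER_CUBIC))
E
```

```text
saw-frame force [ 1.3272 -1.2933  4.359 ] mom [-0.2283 -0.2144  0.0009] w 0.03912172697645599 saw xy [ 22.6671 -13.4279] z 0.08263415222678511 t 13.85
shift cm [ 0.0045  0.234  -0.3423] turn [ 0.002  -0.0005 -0.004 ] | now [ 0.5324 -0.3026  0.0826] phi -0.15798062306436225 q7 -0.03390264531349501
```

View pics/s7.png

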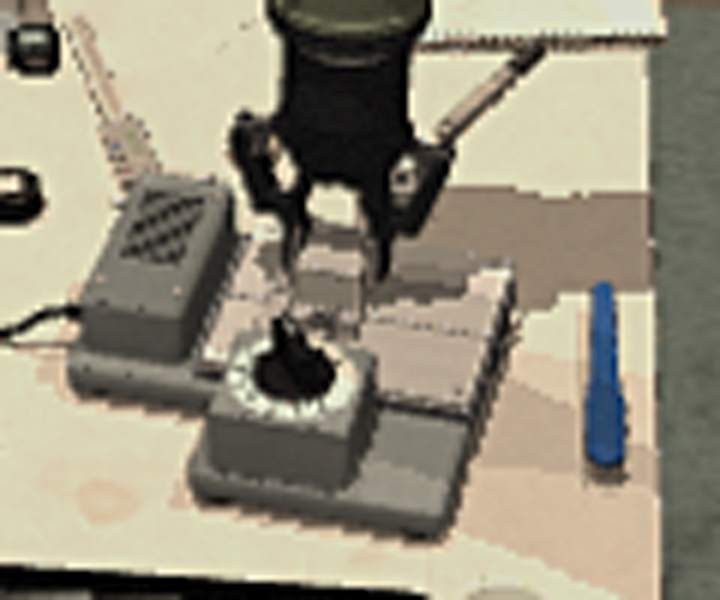

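View pics/t7.png

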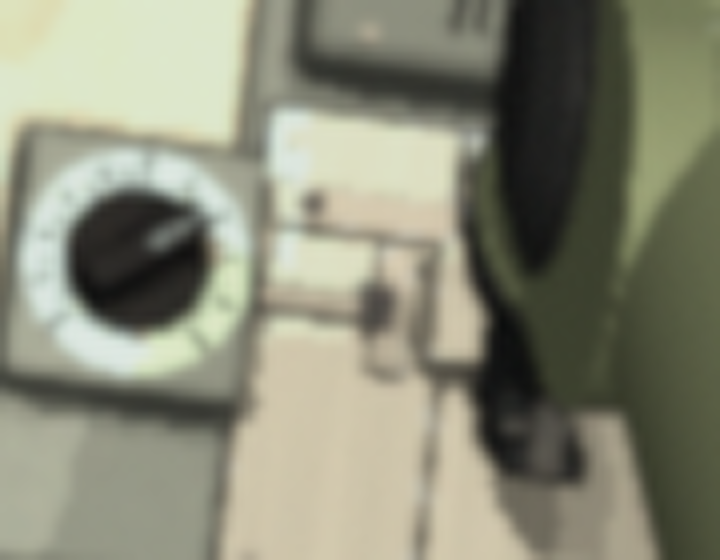

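The block's square end is about 3 mm short of the stop, whose face is near (410,320) in the top crop, and just short of the fence. I'll close in on the fence first.

Call:
step_arm --targets '[[[0.03, 0.08, 0, 0, 0, 0, 0], [0.03, 0.16, 0, 0, 0, 0, 0], [0.03, 0.22, 0, 0, 0, 0, 0], [0.03, 0.28, 0, 0, 0, 0, 0], [0.03, 0.28, 0, 0, 0, 0, 0]]]'

```text
clock: 14.45
position: [0.5349, -0.3029, 0.0826]
tool_rot: [1.768, 1.567, 0.039]
force: [-4.7, 0.5, 11.1]
grip_width: 0.039
```

```bash
python3 -c "
from h import *
rep()"
```

```text
saw-frame force [-4.7275 -0.304  11.0799] mom [0.322  1.1882 0.0767] w 0.03895151466466701 saw xy [ 25.1372 -13.351 ] z 0.08262711846774501 t 14.45
```

Call:
step_arm --targets '[[[0, 0.05, -0.08, 0, 0, 0, 0], [0, 0.1, -0.16, 0, 0, 0, 0], [0, 0.1, -0.24, 0, 0, 0, 0], [0, 0.1, -0.28, 0, 0, 0, 0], [0, 0.1, -0.28, 0, 0, 0, 0]]]'

```text
clock: 14.95
position: [0.5358, -0.3008, 0.0826]
tool_rot: [1.576, 1.568, -0.154]
force: [-3.2, -3.6, 6.0]
grip_width: 0.0389
```

```bash
python3 -c "
from h import *
rep()"
```

```text
saw-frame force [-2.6055 -4.1105  5.9933] mom [-0.7266  0.9791 -0.148 ] w 0.038922282822337 saw xy [ 25.7317 -11.1748] z 0.08262243661976414 t 14.95
```

Call:
step_arm --targets '[[[0, 0.05, -0.05, 0, 0, 0, 0], [0, 0.1, -0.1, 0, 0, 0, 0], [0, 0.12, -0.12, 0, 0, 0, 0], [0, 0.12, -0.12, 0, 0, 0, 0], [0, 0.12, -0.12, 0, 0, 0, 0]]]'

```text
clock: 15.45
position: [0.536, -0.3007, 0.0826]
tool_rot: [0.485, 1.57, -1.246]
force: [-8.5, -4.6, 9.6]
grip_width: 0.0389
```

```bash
python3 -c "
from h import *
rep()"
```

```text
saw-frame force [-7.6431 -5.8869  9.5578] mom [-0.8746  1.8839 -0.1207] w 0.03889716647285983 saw xy [ 25.8932 -11.0598] z 0.0826146597121424 t 15.45
```

Both contacts are blocking: the tool moved only about 0.1 mm of the 1.2 mm commanded on each axis. Now the final press and hold.

Call:
step_arm --targets '[[[0.02, 0.06, -0.06, 0, 0, 0, 0], [0.02, 0.12, -0.12, 0, 0, 0, 0], [0.02, 0.18, -0.18, 0, 0, 0, 0], [0.02, 0.2, -0.2, 0, 0, 0, 0], [0.02, 0.2, -0.2, 0, 0, 0, 0], [0.02, 0.2, -0.2, 0, 0, 0, 0], [0.02, 0.2, -0.2, 0, 0, 0, 0], [0.02, 0.2, -0.2, 0, 0, 0, 0], [0.02, 0.2, -0.2, 0, 0, 0, 0]]]'

```text
clock: 16.35
position: [0.5362, -0.3006, 0.0826]
tool_rot: [-0.745, 1.567, -2.478]
force: [-13.8, -5.5, 16.5]
grip_width: 0.0389
```

Run:
```python
from h import *
rep(); goal([*saw(25,-10),.0826],YAW)
im=eyes.grab_frame("side");cv2.imwrite("pics/s8.png",cv2.resize(im[165:245,290:370,::-1],None,fx=7,fy=7,interpolation=cv2.INTER_CUBIC))
im=eyes.grab_frame("top");cv2.imwrite("pics/t8.png",cv2.resize(im[210:280,360:450,::-1],None,fx=8,fy=8,interpolation=cv2.INTER_CUBIC));cv2.imwrite("pics/t8f.png",im[:,:,::-1])
rep()
```

```text
saw-frame force [-12.7854  -7.677   16.5249] mom [-1.059   3.1484 -0.3367] w 0.03893788700608191 saw xy [ 26.1126 -10.8649] z 0.082569109535101 t 16.35
shift cm [-0.003  -0.1115 -0.0862] turn [-0.0022  0.003   0.0027] | now [ 0.5362 -0.3006  0.0826] phi -0.1621788017872437 q7 -0.04444658273420747
saw-frame force [-12.3678  -9.4188  16.8274] mom [-1.0995  3.0855 -0.2907] w 0.03873685876437767 saw xy [ 26.1149 -10.9011] z 0.08259665543159524 t 16.45
```

View pics/s8.png

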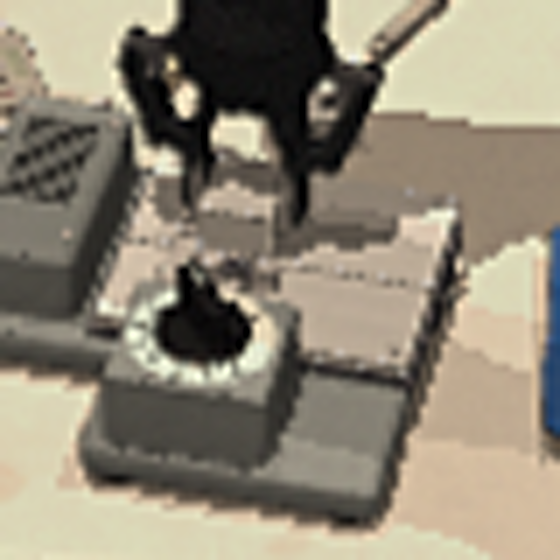

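View pics/t8.png

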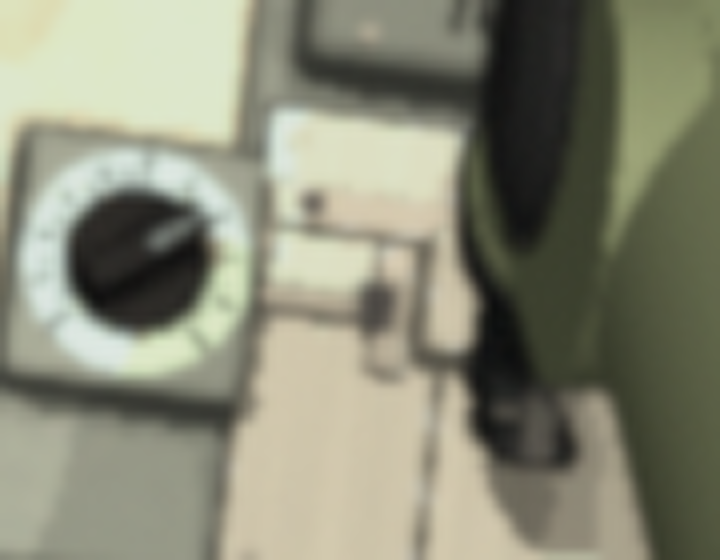

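Run:
```python
from h import *
# predicted px in t8 crop of block top-left edge if in contact: saw y=14, x 5..45, z=.084 ; stop top face edges z=.061
def P(x,y,z): return proj("top",[[*saw(x,y),z]])[0]
def Z(p): return (p-[360,210]+.5)*8-.5
for n,a in dict(blk_back=(45,14,.084),blk_front=(5,14,.084),stop_back=(41,14,.061),stop_front=(-1,14,.061),stopL_front=(-1,26,.061),blk_low=(5,14,.046)).items(): print(n,Z(P(*a)))
im=cv2.imread("pics/t8f.png"); z=cv2.resize(im[236:262,400:426],None,fx=24,fy=24,interpolation=cv2.INTER_CUBIC)
cv2.imwrite("pics/t8z.png",np.clip((z.astype(float)-60)*1.5,0,255).astype(np.uint8))
```

```text
blk_back [433.2748 224.2569]
blk_front [420.3454 344.2242]
stop_back [418.7665 248.6181]
stop_front [405.3358 372.6252]
stopL_front [369.2019 367.6547]
blk_low [398.9745 361.5434]
```

View pics/t8z.png

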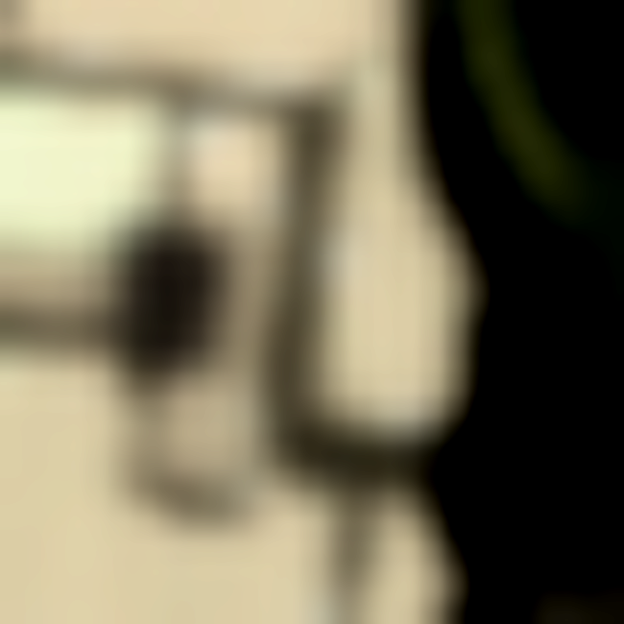

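The dark band between the block's top edge and the stop's top edge measures about 1.5 px, against 1.6 px predicted for contact. I'll re-press with less downward force and more force towards the stop, so that table and fence friction cannot hide a weak contact.

Call:
step_arm --targets '[[[-0.03, 0.05, -0.1, 0, 0, 0, 0], [-0.03, 0.1, -0.2, 0, 0, 0, 0], [-0.03, 0.12, -0.28, 0, 0, 0, 0], [-0.03, 0.12, -0.32, 0, 0, 0, 0], [-0.03, 0.12, -0.32, 0, 0, 0, 0], [-0.03, 0.12, -0.32, 0, 0, 0, 0], [-0.03, 0.12, -0.32, 0, 0, 0, 0]]]'

```text
clock: 17.15
position: [0.5366, -0.2989, 0.0827]
tool_rot: [-0.824, 1.564, -2.558]
force: [-9.3, -8.6, 7.1]
grip_width: 0.0392
```

```bash
python3 -c "
from h import *
rep(); goal([*saw(25,-10),.0826],YAW)"
```

```text
saw-frame force [-7.7741 -9.926   7.1077] mom [-1.5222  1.9462 -0.3017] w 0.03915680683498682 saw xy [26.2227 -9.1276] z 0.08272461598918612 t 17.15
shift cm [ 0.0134 -0.1219  0.0876] turn [-0.0037  0.0044  0.0048] | now [ 0.5366 -0.2989  0.0827] phi -0.16373151584617088 q7 -0.04981814608022798
```

Call:
step_arm --targets '[[[0, 0.05, -0.1, 0, 0, 0, 0], [0, 0.1, -0.2, 0, 0, 0, 0], [0, 0.12, -0.24, 0, 0, 0, 0], [0, 0.12, -0.24, 0, 0, 0, 0], [0, 0.12, -0.24, 0, 0, 0, 0], [0, 0.12, -0.24, 0, 0, 0, 0]]]'

```text
clock: 17.75
position: [0.5368, -0.2987, 0.0828]
tool_rot: [-0.767, 1.561, -2.503]
force: [-10.7, -10.7, 9.9]
grip_width: 0.0391
```

Run:
```python
from h import *
rep(); goal([*saw(25,-10),.0826],YAW)
im=eyes.grab_frame("side");cv2.imwrite("pics/s9.png",cv2.resize(im[165:245,290:370,::-1],None,fx=7,fy=7,interpolation=cv2.INTER_CUBIC))
im=eyes.grab_frame("top");cv2.imwrite("pics/t9f.png",im[:,:,::-1])
z=cv2.resize(im[225:262,360:426,::-1],None,fx=12,fy=12,interpolation=cv2.INTER_CUBIC)
cv2.imwrite("pics/t9z.png",np.clip((z.astype(float)-40)*1.3,0,255).astype(np.uint8))
rep()
```

```text
saw-frame force [ -8.8767 -12.2255   9.946 ] mom [-2.1983  2.2307 -0.1655] w 0.0390675236860968 saw xy [26.3112 -8.9312] z 0.08276659115048986 t 17.75
shift cm [ 0.0183 -0.1304  0.1075] turn [-0.0055  0.0069  0.0067] | now [ 0.5368 -0.2987  0.0828] phi -0.1655704114072342 q7 -0.05396711935542691
saw-frame force [ -8.2769 -13.0854  10.5142] mom [-2.2219  2.1839 -0.2222] w 0.038724570307020076 saw xy [26.2835 -8.9106] z 0.08273934024117936 t 17.85
```

View pics/t9z.png

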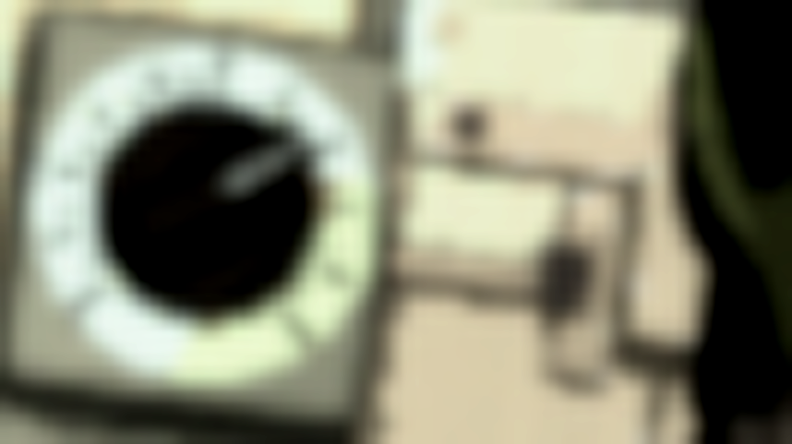

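View pics/s9.png

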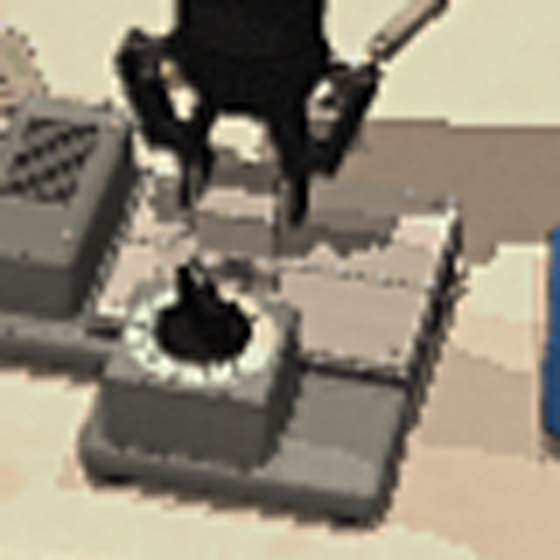

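The second push moved only 0.2 mm of 2.4 mm at 12–13 N, so the stop contact is now solid and the dial is unchanged. I'll do one last press that also takes out the small tool tilt, about 0.007 rad.

Call:
step_arm --targets '[[[0.02, 0.05, -0.1, -0.003, 0.006, 0.004, 0], [0.03, 0.1, -0.18, -0.003, 0.012, 0.008, 0], [0.03, 0.13, -0.22, -0.003, 0.015, 0.01, 0], [0.03, 0.13, -0.22, -0.003, 0.015, 0.01, 0], [0.03, 0.13, -0.22, -0.003, 0.015, 0.01, 0], [0.03, 0.13, -0.22, -0.003, 0.015, 0.01, 0], [0.03, 0.13, -0.22, -0.003, 0.015, 0.01, 0], [0.03, 0.13, -0.22, -0.003, 0.015, 0.01, 0], [0.03, 0.13, -0.22, -0.003, 0.015, 0.01, 0], [0.03, 0.13, -0.22, -0.003, 0.015, 0.01, 0]]]'

```text
clock: 18.85
position: [0.5365, -0.2989, 0.0826]
tool_rot: [3.013, 1.565, 1.277]
force: [-12.6, -11.0, 13.1]
grip_width: 0.0389
```

Run:
```python
from h import *
rep(); goal([*saw(25,-10),.0826],YAW)
im=eyes.grab_frame("top");cv2.imwrite("pics/t10f.png",im[:,:,::-1])
rep(); eyes.grab_frame("side"); rep()
z=cv2.resize(im[225:262,360:426,::-1],None,fx=12,fy=12,interpolation=cv2.INTER_CUBIC)
cv2.imwrite("pics/t10z.png",np.clip(z*1.3,0,255).astype(np.uint8))
```

```text
saw-frame force [-10.6444 -12.8416  13.0517] mom [-2.3581  3.0371 -0.2924] w 0.038901510084539764 saw xy [26.1373 -9.1913] z 0.082577652301819 t 18.85
shift cm [-0.0028 -0.1133  0.0814] turn [-0.0048 -0.0054 -0.0007] | now [ 0.5365 -0.2989  0.0826] phi -0.16480325195843537 q7 -0.04107689171265199
saw-frame force [-11.3557 -12.0252  13.1229] mom [-2.3567  3.0921 -0.3137] w 0.03878887071372134 saw xy [26.1113 -9.1925] z 0.08257865695003505 t 18.9
saw-frame force [-11.4592 -12.1767  14.4836] mom [-2.3558  3.1019 -0.3068] w 0.03866935837205245 saw xy [26.097  -9.1937] z 0.08257318311874941 t 18.95
```

View pics/t10z.png

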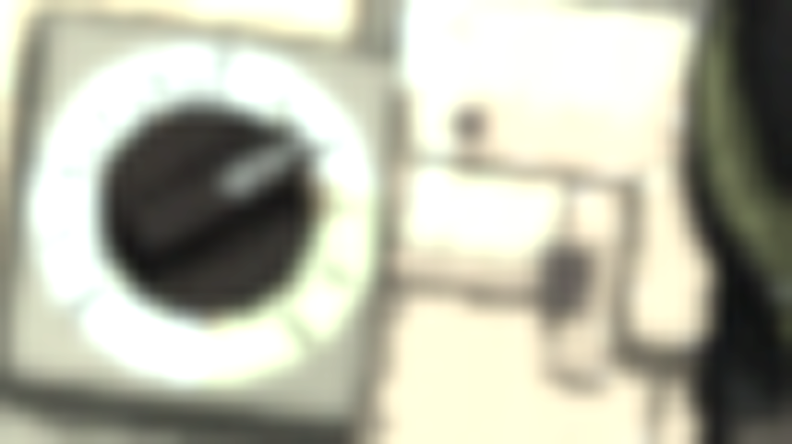

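Run:
```python
from h import *
d=lambda p:np.c_[360+(np.array(p)[:,0]+.5)/12-.5,225+(np.array(p)[:,1]+.5)/12-.5]
for a in ([(228,187),(305,144)],[(150,265),(308,178)]):
    l=ray("top",d(a),.11); t=np.arctan2(*(l[1]-l[0])[[1,0]]); print("joint",2.196-t)
A=cv2.imread("pics/top0.png");B=cv2.imread("pics/top2.png");C=cv2.imread("pics/t10f.png")
for n,(u,v) in dict(flat=(486,263),beaker=(311,295),brush=(412,314),mount=(491,228),knob=(376,242)).items():
    r=np.s_[v-12:v+12,u-14:u+14]; print(n,[round(float(cv2.absdiff(A[r],X[r]).mean()),1) for X in (B,C)])
s=eyes.grab_frame("side"); cv2.imwrite("pics/s10.png",s[140:300,240:400,::-1].repeat(3,0).repeat(3,1))
rep()
```

```text
joint 3.277196229561169
joint 3.283555623942064
flat [4.4, 100.3]
beaker [17.1, 14.7]
brush [16.4, 15.6]
mount [3.1, 58.2]
knob [8.6, 15.0]
saw-frame force [-11.901  -12.5278  13.8896] mom [-2.3667  3.0293 -0.308 ] w 0.03861870342538577 saw xy [26.1201 -9.1696] z 0.08259776408791396 t 19.0
```

View pics/s10.png

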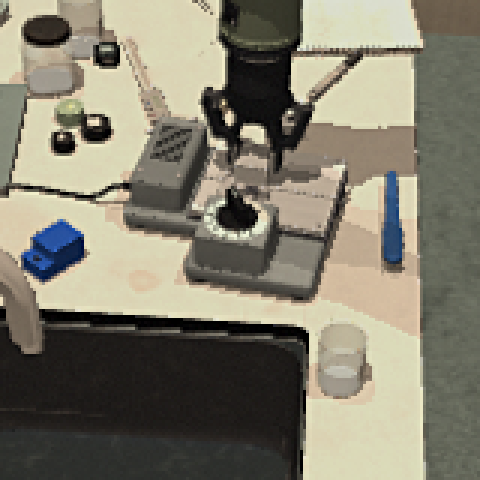

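The dial reads about 3.28 rad. The beaker and brush are where they started, and the block is steady in the corner, so I'm handing the job in.

```bash
python3 -c "
from h import *
print(bot.job_done()); rep()"
```

```text
the job is handed in; nothing more can be done
None
the job is handed in; nothing more can be done
```

The dial is at 7, and the stepped block is held pressed into the corner of the back fence and length stop. I handed the job in at about 19.0 s on the robot's clock. No verdict was reported.

**What I did:** I gripped the dial's pointer bar, turned it clockwise to 7 and let go. I then took the block from the left of the saw, carried it over and lowered it onto the table. I slid it against the fence and then the stop, and finished gripping it with 60 N.

**Last checks before handing in:**
- **Dial:** it read about 3.28 rad in the last top picture. The gripper's angle when I turned it gave about 3.30 rad.
- **Contact forces:** the push was about 12 N towards the fence, 12.5 N towards the stop and 14 N down. Allowing for friction at the worst, that leaves at least about 6 N on each face, well under the 40 N that drives the stop back.
- **Flat and square:** the tool was within 0.006 rad of vertical and 0.005 rad of the saw's yaw. It was at the height where the block first touched the table.
- **Other things on the bench:** the beaker and brush looked unmoved in the last side picture. The arm hid the flat block and the mount from the top camera at the end, so I last compared those two before picking up the block; they had not moved then.

**What disagreed:** my first "final" press seemed to be on the stop, judging by the force and the picture. A firmer push then moved the block about 1.8 mm further, so friction had been holding it short. I pressed again, and the next push moved it only 0.2 mm of the 2.4 mm commanded.

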